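# Lay out the station mat round the cup and the cream pot

### The job

Finish laying out the black station mat, on which the espresso cup and the cream pot already stand at the two ends of the front row: stand the cocoa shaker on the ring directly behind the cup, the tamper on the ring directly behind the cream pot, the steel jigger on the ring between those two, and the red jigger on the front ring between the cup and the cream pot. Each must stand upright, centred on its ring as well as you can; behind means farther from the robot, and the cup, the cream pot and the kitchen timer must stay where they are.

Things in the scene. Friction and masses are not known exactly. Their poses are not given: they have to be found in the camera images.
- station_mat: Fixed black rubber mat, 210 (x) x 290 (y) x 6 mm, six white rings of 72 mm. Origin at the centre of its underside, x away from the robot, y left; turned up to 0.22 rad. Ring centres: front row x = -50, back row x = +50 mm; y = +100, 0, -100 mm. Keep the wrist clear of the espresso machine's side panel behind its left end (world x over 0.63, y 0.07 to 0.11, z 0.02 to 0.43 m).
- cup: White espresso cup with a handle, 59 mm across, 55 mm high, standing on the left or the right end ring of the mat's front row, handle roughly to the front. Origin on its underside, 11 mm from the bowl's axis toward the handle. To be left alone.
- cream_pot: Plastic tub of cream with a printed light blue side and a foil lid, 72 mm across, 72 mm high, on the other end ring of the front row. Origin at the centre of its underside. To be left alone.
- red_jigger: Red double-ended measuring jigger (hourglass), 44 mm across at the widest, 75 mm high, 0.11 kg; standing on the table. Origin at the centre of its underside, z up. It can be gripped at any yaw 45 mm above its underside; it feels solid there and about 35 to 44 mm wide.
- steel_jigger: Bare steel double-ended measuring jigger, same shape and size as the red one: 44 mm across, 75 mm high, 0.11 kg. Origin at the centre of its underside, z up. Grip as the red one.
- cocoa_shaker: Steel cocoa shaker with a domed mesh lid, 95 mm high, 0.19 kg; body 57 mm across up to 68 mm high, lid 62 mm across from there to the top. Origin at the centre of its underside, z up. Can be gripped across the lid 76 mm above its underside.
- tamper: Coffee tamper standing on its round base, 57 mm across and 18 mm high, with a wooden handle up to 36 mm thick from 26 to 92 mm above its underside; 0.38 kg. Origin at the centre of its underside, z up. Grip the handle 65 mm above its underside.
- timer: White digital kitchen timer with two grey keys and a pink one, lying flat, 62 x 66 x 19 mm, somewhere among the things to be moved. Origin at the centre of its underside. To be left alone.
There are look-alikes about, which are no part of the job. What is shaped like the red_jigger but green is not meant.

How it is judged:
By the outcome, as a careful person would: the job done as asked, in the order asked, and still so for the second after the job is handed in, with the robot touching nothing.
It also fails if it takes over 112 s, if anything falls off the work surface, if the arm or the gripper's body presses on something with over 40 N, if the wrist force passes 120 N, or if a joint passes its speed limit or range.

### The arm

A 6-joint arm with a two-finger parallel gripper is mounted at the origin on a cart in front of the work surface, level with it; the furniture and walls round the work are solid. World frame = base frame: x ahead of the robot, y to its left, z up, the work surface at z = 0. Lengths are in m, angles in degrees, forces in N, time in s.
With the tool pointing down it reaches from about 0.25 to 0.725 m from the base axis. Payload 9.7 kg.
Tool frame: the origin (TCP) lies between the finger pads; the fingertips stand bot.tcp_to_tips ahead of it and the grasp point (between the pads) lies 11 mm behind it (bot.tcp_to_tips is the distance from the TCP to the fingertips, in m); z points along the fingers, y is the line along which they close (so a half turn about z gives the same grasp; the last joint's range is limited). The gripper opens to 85 mm and grips with 20 to 120 N. Pads are 22 mm wide; open, the fingers measure 114 mm over their backs; the gripper's body (76 mm by 85 mm) begins 54 mm behind the grasp point. The pads swing forward as they close: fully open they stand 13 mm farther back than shut.
Start: joints at [65.718, 4.979, 10.078, 95.1, 0, 90], TCP at [0.226, 0.501, 0.239] pointing down, gripper open.
Joint ranges: [-179.16, 179.16], [-48.56, 103.87], [-65.8, 70.77], [-126.05, 130.52], [-82.76, 87.17], [-180, 180]. Speed limits (degrees/s): [127.2, 127.2, 147.25, 180, 180, 180].

### API

Orientations are given as [roll, pitch, yaw] about the fixed x, y, z axes, in that order (R = Rz(yaw) Ry(pitch) Rx(roll)).
In Python, from workcell import bot gives the robot as it stands. The module is installed in compiled form; this text tells all that it offers.
- The arm moves only by the tool carry_out, never from a script. Its arguments are lists of equal length, an entry for each row: "linear": the shift along the world's x, y, z normalised to -1 to 1, where 1 is 2 cm, a list of three; "rotation": the turn, a rotation vector about the world's x, y, z normalised to -1 to 1, where 1 is 8 degrees, a list of three; "grip": the closure, from -1 (fully open) to 1 (shut). In form: {"linear": [[tx, ty, tz], ...], "rotation": [[rx, ry, rz], ...], "grip": [grip, ...]}. A call has 1 to 12 rows; each row shifts and turns the commanded pose from where the row before left it; what a row does not reach is not made up. A row lasts 1/10 s, in which the tool goes at most 50 mm and 8.59 degrees, less where a joint would pass 70% of its speed; a pose out of reach is approached as far as the arm can. A call with a number of a shift or a turn outside -1 to 1 is refused whole. A call with a gripper value outside its range is refused whole. The fingers move at their own pace and stop on an object; "grip_force" is the grip in N (left out, the last holds). Time passes only in rows, so rows that do not move let the fingers close. It gives the time, the measured TCP pose, the force, the opening and the grip force at its end, in the units of the state.
- bot.get_obs(): the state, without advancing time (a new reading comes with each control period).
- bot.camera(name): name is "scene" or "top"; returns the picture (400x640x3 uint8, blue, green, red); there is no depth.
- bot.camera_model(name): a dict with "fx", "fy", "cx", "cy" (pixels), "camera_from_world" (4x4, takes a point from world to camera coordinates). Camera axes: x right, y up, looking along -z (the intrinsics and any distortion apply to the point x, -y, -z); pixel columns grow to the right and rows downward; lengths in m; the calibration is good to about 2 mm. A picture is of the moment at which its call begins. camera_model takes no time and is no camera call.
- bot.job_done(): hands the job in; it is judged then, once.
The state is a dict: "time": time; "q": joint angles; "qd": joint speeds; "joint_efforts": joint torques, N m; "ee_pos": TCP position; "tcp_rot": TCP orientation; "wrist_force": force on the tool from outside, world axes, zero at the start; "torque": the same for the moment, N m; "opening": finger opening in m; "grasp_force": force on a finger pad.
Only numpy, scipy, OpenCV 4.12 (cv2) and the standard library are available. Lean on these libraries where they do the work, as an engineer would, in place of code of your own. Each camera call takes 0.05 s, during which the arm holds its last target. There are 200 camera calls.

## Working session

There is one attempt and no reset: what is moved stays moved. The work goes in short steps, Python scripts to look and compute and a tool call to move; the robot and the scene stay as the last step left them, time stands still between calls to the robot, and variables do not carry over. Pictures are saved under pics/ and viewed, at most 14 in all, crops included, and the job is handed in when it is done.

Besides the shell and the picture viewer there is one more tool, called after ">>>" as name(argument=value, ...), one argument or row to a line, values as JSON. carry_out: Moves the arm, as the interface text tells. Its arguments: {"type":"object","properties":{"linear":{"type":"array","items":{"type":"array","items":{"type":"number"}}},"rotation":{"type":"array","items":{"type":"array","items":{"type":"number"}}},"grip":{"type":"array","items":{"type":"number"}},"grip_force":{"type":"number"}},"required":["linear","rotation","grip"]}

```bash
mkdir -p pics; python3 - <<'E'
from workcell import bot
import cv2
for n in("scene","top"):
    im=bot.camera(n); cv2.imwrite(f"pics/{n}0.png",im)
    m=bot.camera_model(n); print(n,{k:(v if k!="camera_from_world" else [[round(float(a),4) for a in r] for r in v]) for k,v in m.items()})
print(bot.get_obs(), bot.tcp_to_tips)
E
```

```text
scene {'fx': 380.60609064136327, 'fy': 380.60609064136327, 'cx': 315.5357657539088, 'cy': 197.2777943354375, 'camera_from_world': [[-0.8721, -0.4894, 0.0006, 0.4339], [0.2419, -0.4299, 0.8699, -0.1279], [-0.4254, 0.7587, 0.4933, -0.9828], [0.0, 0.0, 0.0, 1.0]]}
top {'fx': 443.76206702121897, 'fy': 443.76206702121897, 'cx': 319.98860864219455, 'cy': 205.62269945334106, 'camera_from_world': [[0.0074, -0.9999, -0.0148, 0.0116], [0.9982, 0.0065, 0.0591, -0.4852], [-0.059, -0.0152, 0.9981, -1.2494], [0.0, 0.0, 0.0, 1.0]]}
{'time': 0.1, 'q': array([6.57151895e+01, 5.00915455e+00, 1.00398881e+01, 9.50978205e+01,
       1.85970202e-03, 8.99992802e+01]), 'qd': array([ 0.01064537, -0.07223318,  0.07346966, -0.0793411 , -0.00822979,
       -0.06393896]), 'joint_efforts': array([-2.95785630e-04, -5.21564269e+01,  4.65653872e+01,  1.60597108e-02,
       -4.54405972e-05, -2.53651521e-06]), 'ee_pos': array([0.22611924, 0.50117466, 0.23865038]), 'tcp_rot': array([-1.79932913e+02, -1.86054359e-03,  1.55715907e+02]), 'wrist_force': array([0.26779774, 0.7721362 , 0.70312421]), 'torque': array([0.02169928, 0.00964352, 0.00982139]), 'grasp_force': 0.0, 'opening': 0.08544270298601433} 0.008
```

View pics/scene0.png

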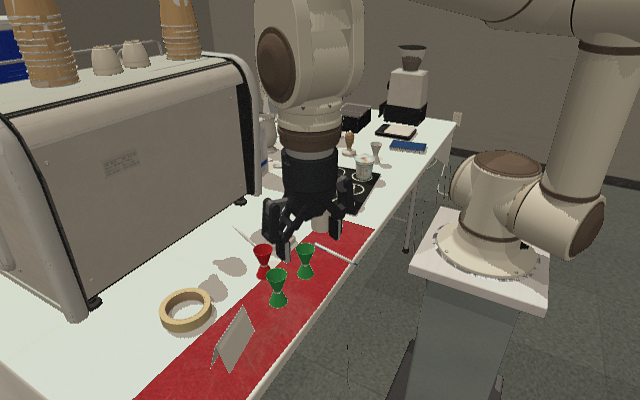

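View pics/top0.png

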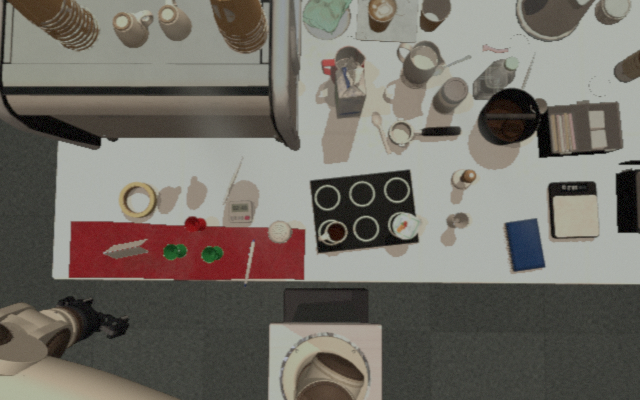

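The top view shows the mat around (363,212), the cup at (333,232), the pot at (404,225), the tamper at (463,180), the steel jigger at (457,220), the shaker probably at (280,232), the red jigger at (196,224) and the timer at (238,211). I'll enlarge these.

```bash
python3 - <<'E'
import cv2
t=cv2.imread("pics/top0.png"); s=cv2.imread("pics/scene0.png")
cv2.imwrite("pics/t1.png",cv2.resize(t[160:270,300:480],None,fx=4.4,fy=4.4,interpolation=cv2.INTER_CUBIC))
cv2.imwrite("pics/t2.png",cv2.resize(t[180:280,150:310],None,fx=5,fy=5,interpolation=cv2.INTER_CUBIC))
cv2.imwrite("pics/s1.png",cv2.resize(s[100:300,230:430],None,fx=3,fy=3,interpolation=cv2.INTER_CUBIC))
E
```

```text
(no output)
```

View pics/t1.png

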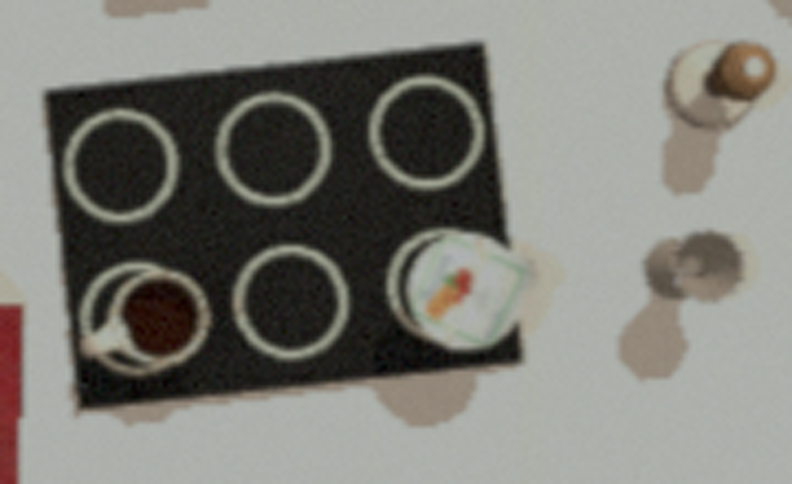

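View pics/t2.png

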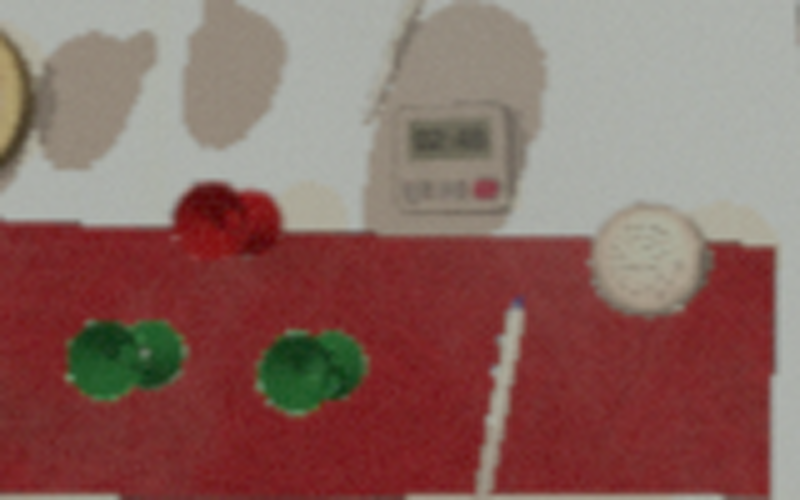

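View pics/s1.png

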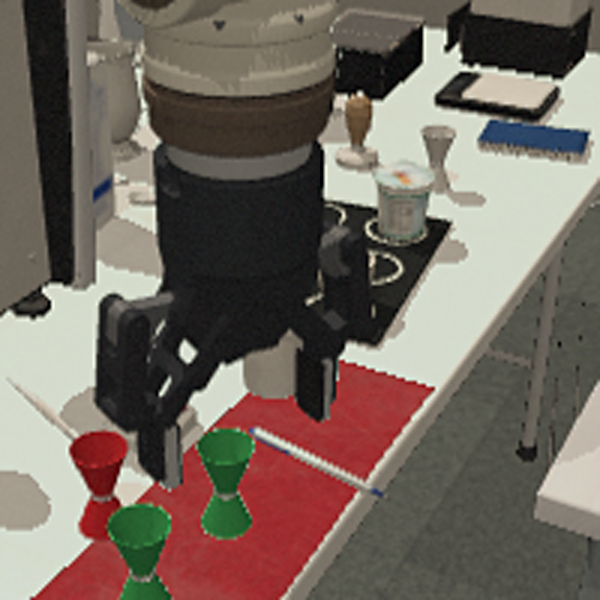

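Crops confirm:
- **Rings (t1 pixels):** back (121,165), (273,150), (427,132); front middle (291,302).
- **Tamper:** knob (745,70), base (710,85).
- **Steel jigger:** top rim (710,265), base (675,268).
- **Red jigger (t2):** top rim (210,222), base (250,222).
- **Shaker (t2):** lid (651,258).

The scene view shows the same objects upright. Two greens stand near the red jigger.

```bash
cat > h.py <<'E'
import numpy as np
from workcell import bot
M={n:bot.camera_model(n) for n in("scene","top")}
def ray(n,u,v):
    m=M[n];T=np.array(m["camera_from_world"]);R=T[:3,:3]
    d=R.T@np.array([(u-m["cx"])/m["fx"],-(v-m["cy"])/m["fy"],-1]);return -R.T@T[:3,3],d
def atz(n,p,z):
    c,d=ray(n,*p);return c+d*(z-c[2])/d[2]
def proj(n,X):
    m=M[n];c=(np.array(m["camera_from_world"])@np.r_[X,1])[:3];return np.array([m["cx"]+m["fx"]*c[0]/-c[2],m["cy"]-m["fy"]*c[1]/-c[2]])
def tri(p,q):
    a,d=ray("top",*p);b,e=ray("scene",*q)
    s=np.linalg.lstsq(np.c_[d,-e],b-a,rcond=None)[0];P=a+d*s[0];Q=b+e*s[1];return (P+Q)/2,np.linalg.norm(P-Q)
def full(p,k,o): return (np.array(p)+.5)/k-.5+np.array(o)
E
python3 - <<'E'
from h import *
np.set_printoptions(precision=4,suppress=True)
T1=lambda *p:full(p,4.4,(300,160)); T2=lambda *p:full(p,5,(150,180)); S=lambda *p:full(p,3,(230,100))
loc=np.array([[50,100],[50,0],[50,-100],[-50,0],[-50,100],[-50,-100]])/1000
px=[(121,165),(273,150),(427,132),(291,302),(137,317),(443,288)]
W=np.array([atz("top",T1(*p),.006)[:2] for p in px])
for k in(4,6):
    A=loc[:k]-loc[:k].mean(0);B=W[:k]-W[:k].mean(0)
    th=np.arctan2((A[:,0]*B[:,1]-A[:,1]*B[:,0]).sum(),(A*B).sum());R=np.array([[np.cos(th),-np.sin(th)],[np.sin(th),np.cos(th)]])
    t=W[:k].mean(0)-R@loc[:k].mean(0);f=loc@R.T+t
    print("mat",t,np.degrees(th),"\n",f,"\nres",(W-f)[:k])
print("ring z",tri(T1(427,132),S(327,217)))
for n,p,z in[("tamp top",T1(745,70),.1),("tamp base",T1(710,85),.018),("steel top",T1(710,265),.075),("steel bot",T1(675,268),0.0),("red top",T2(210,222),.075),("red bot",T2(252,222),0),("shaker top",T2(651,258),.08),("g1 top",T2(105,360),.075),("g2 top",T2(297,372),.075),("timer",T2(455,157),.019),("cup",T1(160,316),.055),("pot",T1(466,291),.072)]: print(n,atz("top",p,z))
print("steel tri",tri(T1(710,265),S(438,132)),tri(T1(675,268),S(436,185)))
print("red tri",tri(T2(210,222),S(98,450)),tri(T2(250,222),S(100,522)))
print("tamp tri",tri(T1(745,70),S(357,95)),tri(T1(710,85),S(358,155)))
E
```

```text
mat [ 0.4716 -0.1102] 6.539945733570587 
 [[ 0.5098 -0.0052]
 [ 0.5212 -0.1045]
 [ 0.5326 -0.2039]
 [ 0.4219 -0.1159]
 [ 0.4105 -0.0166]
 [ 0.4333 -0.2153]] 
res [[ 0.0004  0.    ]
 [-0.0006  0.0004]
 [ 0.0004 -0.0004]
 [-0.0001 -0.    ]]
mat [ 0.4714 -0.11  ] 6.207304744245529 
 [[ 0.5103 -0.0052]
 [ 0.5211 -0.1046]
 [ 0.5319 -0.204 ]
 [ 0.4217 -0.1154]
 [ 0.4109 -0.016 ]
 [ 0.4325 -0.2148]] 
res [[-0.0001  0.    ]
 [-0.0005  0.0005]
 [ 0.0011 -0.0003]
 [ 0.0001 -0.0006]
 [ 0.0004 -0.0002]
 [-0.001   0.0005]]
ring z (array([ 0.5271, -0.2077,  0.0023]), np.float64(0.013824948935133134))
tamp top [ 0.5626 -0.3808  0.1   ]
tamp base [ 0.5633 -0.3845  0.018 ]
steel top [ 0.4456 -0.366   0.075 ]
steel bot [ 0.4457 -0.3659  0.    ]
red top [0.4293 0.3625 0.075 ]
red bot [0.4306 0.361  0.    ]
shaker top [0.4115 0.1218 0.08  ]
g1 top [0.3542 0.4177 0.075 ]
g2 top [0.3485 0.3132 0.075 ]
timer [0.4681 0.2405 0.019 ]
cup [ 0.412  -0.0301  0.055 ]
pot [ 0.4287 -0.2175  0.072 ]
steel tri (array([ 0.4463, -0.367 ,  0.0709]), np.float64(0.0012049944664583288)) (array([ 0.4447, -0.3664, -0.0003]), np.float64(0.0022385653050208767))
red tri (array([0.4298, 0.3637, 0.072 ]), np.float64(0.0011527144805331914)) (array([0.4324, 0.3632, 0.0005]), np.float64(0.004199271418974815))
tamp tri (array([ 0.5645, -0.3825,  0.0932]), np.float64(0.0022981709504375043)) (array([ 0.5637, -0.3877,  0.0086]), np.float64(0.0017845405833408154))
```

>>> carry_out(
  linear=[
    [0.46,-0.95,-0.1],
    [0.46,-0.95,-0.1],
    [0.46,-0.95,-0.1],
    [0.46,-0.95,-0.1],
    [0.46,-0.95,-0.1],
    [0.46,-0.95,-0.1],
    [0.46,-0.95,-0.1],
    [0.46,-0.95,-0.1],
    [0.46,-0.95,-0.1],
    [0.46,-0.95,-0.1],
    [0.46,-0.95,-0.1],
    [0.46,-0.95,-0.1],
  ],
  rotation=[
    [0,0,-0.37],
    [0,0,-0.37],
    [0,0,-0.37],
    [0,0,-0.37],
    [0,0,-0.37],
    [0,0,-0.37],
    [0,0,-0.37],
    [0,0,-0.37],
    [0,0,-0.37],
    [0,0,-0.37],
    [0,0,-0.37],
    [0,0,-0.37],
  ],
  grip=[-1,-1,-1,-1,-1,-1,-1,-1,-1,-1,-1,-1],
  grip_force=40,
)

```text
time: 1.3
ee_pos: [0.3367, 0.2725, 0.2149]
tcp_rot: [-180.0, 0.0, 120.1]
wrist_force: [0.1, -0.6, -0.6]
opening: 0.0854
grasp_force: 0.0
```

>>> carry_out(
  linear=[
    [0.46,-0.95,-0.1],
    [0.46,-0.95,-0.1],
    [0.46,-0.95,-0.1],
    [0.46,-0.95,-0.1],
    [0.46,-0.95,-0.1],
    [0.46,-0.95,-0.1],
    [0.46,-0.95,-0.1],
    [0.46,-0.95,-0.1],
    [0,0,0],
    [0,0,0],
  ],
  rotation=[
    [0,0,-0.37],
    [0,0,-0.37],
    [0,0,-0.37],
    [0,0,-0.37],
    [0,0,-0.37],
    [0,0,-0.37],
    [0,0,-0.37],
    [0,0,-0.37],
    [0,0,0],
    [0,0,0],
  ],
  grip=[-1,-1,-1,-1,-1,-1,-1,-1,-1,-1],
)

```text
time: 2.3
ee_pos: [0.41, 0.1212, 0.1991]
tcp_rot: [-180.0, -0.0, 96.5]
wrist_force: [-0.4, 0.3, -0.4]
opening: 0.0856
grasp_force: 0.0
```

>>> carry_out(
  linear=[
    [0.07,0.03,0],
    [0,0,-0.8],
    [0,0,-0.9],
    [0,0,-0.9],
    [0,0,-0.9],
    [0,0,-0.9],
    [0,0,-0.9],
    [0,0,-0.9],
    [0,0,-0.7],
    [0,0,0],
    [0,0,0],
  ],
  rotation=[
    [0,0,0],
    [0,0,0],
    [0,0,0],
    [0,0,0],
    [0,0,0],
    [0,0,0],
    [0,0,0],
    [0,0,0],
    [0,0,0],
    [0,0,0],
    [0,0,0],
  ],
  grip=[-1,-1,-1,-1,-1,-1,-1,-1,-1,-1,-1],
)

```text
time: 3.4
ee_pos: [0.4116, 0.1223, 0.0617]
tcp_rot: [180.0, -0.0, 96.6]
wrist_force: [1.1, 0.3, 0.5]
opening: 0.0858
grasp_force: 0.0
```

```bash
python3 - <<'E'
from workcell import bot
import cv2
s=bot.camera("scene")
cv2.imwrite("pics/s2.png",cv2.resize(s[60:310,230:480],None,fx=2.4,fy=2.4,interpolation=cv2.INTER_CUBIC))
E
```

```text
(no output)
```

View pics/s2.png

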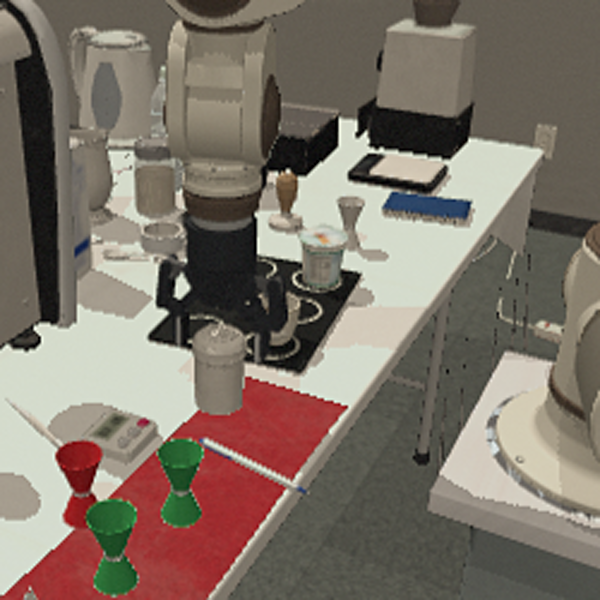

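Fingers straddle the shaker lid (lid at crop (218,345), bottom at (218,405)); fingertips at (180,325) and (265,345). I'll check the projection numerically.

```bash
python3 - <<'E'
from h import *
for X in[(.4115,.1222,0),(.4115,.1222,.068),(.4115,.1222,.095),(.4605,.128,.066),(.3625,.117,.066)]: print(X,(proj("scene",X)-(230,60))*2.4)
S=lambda *p:full(p,2.4,(230,60)); T2=lambda *p:full(p,5,(150,180))
print(tri(T2(651,258),S(218,335)), atz("scene",S(219,400),0))
E
```

```text
(0.4115, 0.1222, 0) [218.37409239 398.8060447 ]
(0.4115, 0.1222, 0.068) [218.83740365 348.68520939]
(0.4115, 0.1222, 0.095) [219.02983083 327.86851083]
(0.4605, 0.128, 0.066) [178.93239608 341.73216748]
(0.3625, 0.117, 0.066) [259.76592937 359.19893742]
(array([0.41255445, 0.12166995, 0.08608277]), np.float64(0.0023919284245053373)) [0.41108284 0.12314597 0.        ]
```

>>> carry_out(
  linear=[
    [0,0,0],
    [0,0,0],
    [0,0,0],
    [0,0,0],
    [0,0,0],
    [0,0,0],
    [0,0,0],
    [0,0,0],
  ],
  rotation=[
    [0,0,0],
    [0,0,0],
    [0,0,0],
    [0,0,0],
    [0,0,0],
    [0,0,0],
    [0,0,0],
    [0,0,0],
  ],
  grip=[1,1,1,1,1,1,1,1],
  grip_force=45,
)

```text
time: 4.25
ee_pos: [0.412, 0.1221, 0.0626]
tcp_rot: [179.9, -0.0, 96.5]
wrist_force: [-3.2, -0.7, 8.8]
opening: 0.0594
grasp_force: 47.4
```

>>> carry_out(
  linear=[
    [0,0,0.3],
    [0,0,0.6],
    [0,0,1],
    [0,0,1],
    [0,0,1],
    [0,0,1],
    [0,0,0.8],
    [0,0,0.4],
  ],
  rotation=[
    [0,0,0],
    [0,0,0],
    [0,0,0],
    [0,0,0],
    [0,0,0],
    [0,0,0],
    [0,0,0],
    [0,0,0],
  ],
  grip=[1,1,1,1,1,1,1,1],
)

```text
time: 5.05
ee_pos: [0.4121, 0.1221, 0.1855]
tcp_rot: [179.9, -0.0, 96.5]
wrist_force: [0.1, -0.6, -1.5]
opening: 0.0591
grasp_force: 48.9
```

>>> carry_out(
  linear=[
    [0.3,-0.4,0],
    [0.6,-0.8,0],
    [0.6,-0.8,0],
    [0.6,-0.8,0],
    [0.6,-0.8,0],
    [0.6,-0.8,0],
    [0.6,-0.8,0],
    [0.6,-0.8,0],
    [0.4,-0.4,0],
    [0,0,0],
    [0,0,0],
  ],
  rotation=[
    [0,0,0],
    [0,0,0],
    [0,0,0],
    [0,0,0],
    [0,0,0],
    [0,0,0],
    [0,0,0],
    [0,0,0],
    [0,0,0],
    [0,0,0],
    [0,0,0],
  ],
  grip=[1,1,1,1,1,1,1,1,1,1,1],
)

```text
time: 6.15
ee_pos: [0.5092, -0.0061, 0.1827]
tcp_rot: [-179.9, -0.0, 96.5]
wrist_force: [-0.4, -0.5, -2.1]
opening: 0.0593
grasp_force: 48.9
```

```bash
python3 - <<'E'
from workcell import bot
import cv2
s=bot.camera("scene");t=bot.camera("top")
a=cv2.resize(s[40:240,230:430],(500,500),interpolation=cv2.INTER_CUBIC)
cv2.imwrite("pics/s3.png",a);print(bot.get_obs()["ee_pos"])
E
```

```text
[ 0.50918584 -0.00560816  0.18314444]
```

View pics/s3.png

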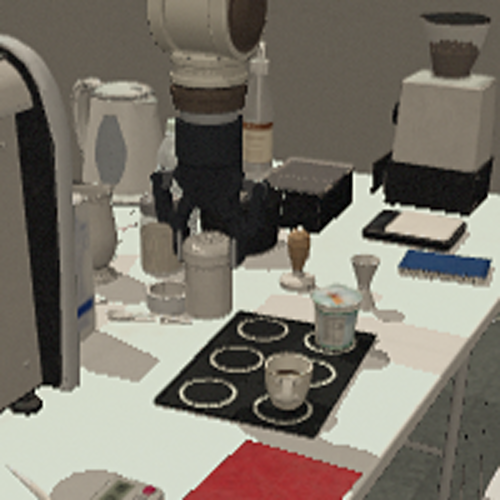

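The shaker hangs upright (crop (208,275)) over the back-left ring. Lowering it.

>>> carry_out(
  linear=[
    [0.04,0.03,-0.5],
    [0,0,-1],
    [0,0,-1],
    [0,0,-1],
    [0,0,-0.9],
    [0,0,-0.6],
    [0,0,-0.4],
    [0,0,-0.25],
    [0,0,0],
    [0,0,0],
  ],
  rotation=[
    [0,0,0],
    [0,0,0],
    [0,0,0],
    [0,0,0],
    [0,0,0],
    [0,0,0],
    [0,0,0],
    [0,0,0],
    [0,0,0],
    [0,0,0],
  ],
  grip=[1,1,1,1,1,1,1,1,1,1],
)

```text
time: 7.25
ee_pos: [0.5107, -0.0054, 0.0709]
tcp_rot: [180.0, 0.0, 96.5]
wrist_force: [0.3, -0.4, -1.7]
opening: 0.0595
grasp_force: 48.9
```

>>> carry_out(
  linear=[
    [-0.03,0,-0.06],
    [0,0,-0.03],
    [0,0,0],
  ],
  rotation=[
    [0,0,0],
    [0,0,0],
    [0,0,0],
  ],
  grip=[1,1,1],
)

```text
time: 7.55
ee_pos: [0.51, -0.0055, 0.0688]
tcp_rot: [180.0, 0.0, 96.5]
wrist_force: [-0.2, 0.3, -0.9]
opening: 0.0596
grasp_force: 49.0
```

>>> carry_out(
  linear=[
    [0,0,-0.02],
    [0,0,0],
    [0,0,0],
    [0,0,0],
    [0,0,0],
    [0,0,0.4],
    [0,0,1],
    [0,0,1],
    [0,0,1],
    [0,0,1],
    [0,0,1],
    [0,0,1],
  ],
  rotation=[
    [0,0,0],
    [0,0,0],
    [0,0,0],
    [0,0,0],
    [0,0,0],
    [0,0,0],
    [0,0,0],
    [0,0,0],
    [0,0,0],
    [0,0,0],
    [0,0,0],
    [0,0,0],
  ],
  grip=[0.5,-0.5,-0.9,-1,-1,-1,-1,-1,-1,-1,-1,-1],
)

```text
time: 8.75
ee_pos: [0.5097, -0.0055, 0.1976]
tcp_rot: [180.0, 0.0, 96.5]
wrist_force: [0.8, -0.4, -0.5]
opening: 0.0857
grasp_force: 0.0
```

>>> carry_out(
  linear=[
    [0.13,-0.94,0],
    [0.13,-0.94,0],
    [0.13,-0.94,0],
    [0.13,-0.94,0],
    [0.13,-0.94,0],
    [0.13,-0.94,0],
    [0.13,-0.94,0],
    [0.13,-0.94,0],
    [0.13,-0.94,0],
    [0.13,-0.94,0],
    [0.13,-0.94,0],
    [0.13,-0.94,0],
  ],
  rotation=[
    [0,0,0],
    [0,0,0],
    [0,0,0],
    [0,0,0],
    [0,0,0],
    [0,0,0],
    [0,0,0],
    [0,0,0],
    [0,0,0],
    [0,0,0],
    [0,0,0],
    [0,0,0],
  ],
  grip=[-1,-1,-1,-1,-1,-1,-1,-1,-1,-1,-1,-1],
)

```text
time: 9.95
ee_pos: [0.5412, -0.2324, 0.1963]
tcp_rot: [180.0, 0.0, 96.5]
wrist_force: [0.3, -0.3, 0.0]
opening: 0.0855
grasp_force: 0.0
```

>>> carry_out(
  linear=[
    [0.13,-0.94,0],
    [0.13,-0.94,0],
    [0.13,-0.94,0],
    [0.13,-0.94,0],
    [0.13,-0.94,0],
    [0.13,-0.94,0],
    [0.13,-0.94,0],
    [0.13,-0.94,0],
    [0,0,0],
    [0,0,0],
  ],
  rotation=[
    [0,0,0],
    [0,0,0],
    [0,0,0],
    [0,0,0],
    [0,0,0],
    [0,0,0],
    [0,0,0],
    [0,0,0],
    [0,0,0],
    [0,0,0],
  ],
  grip=[-1,-1,-1,-1,-1,-1,-1,-1,-1,-1],
)

```text
time: 10.95
ee_pos: [0.5616, -0.382, 0.1955]
tcp_rot: [-180.0, -0.0, 96.5]
wrist_force: [0.1, -0.7, -0.5]
opening: 0.0856
grasp_force: 0.0
```

```bash
python3 - <<'E'
from workcell import bot
import cv2
t=bot.camera("top"); cv2.imwrite("pics/t3f.png",t)
cv2.imwrite("pics/t3.png",cv2.resize(t[150:270,300:480],None,fx=4.4,fy=4.4,interpolation=cv2.INTER_CUBIC))
E
```

```text
(no output)
```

View pics/t3.png

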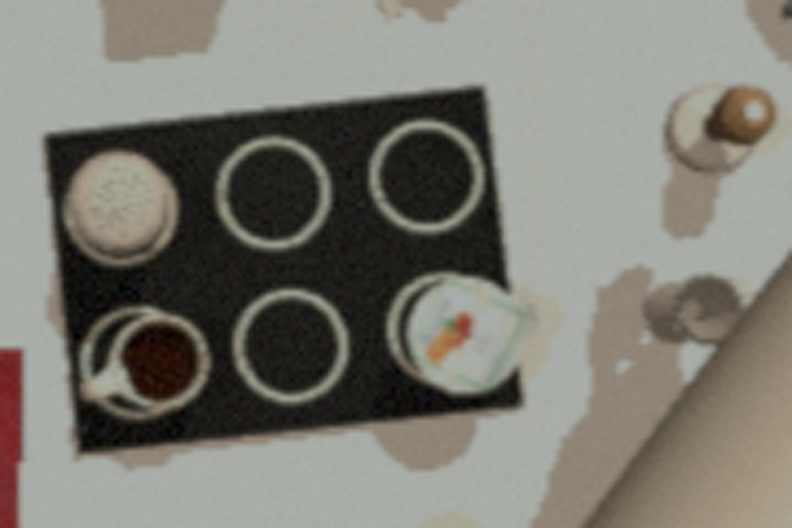

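The shaker stands upright on the back-left ring, with its lid at crop (121,204). I'll check its offset and refine the tamper position (knob (747,113), base (710,128)).

```bash
python3 - <<'E'
from h import *
T=lambda *p:full(p,4.4,(300,150))
print("shaker",atz("top",T(121,204),.086),"ring .510,-.005")
print("tamp",atz("top",T(745,114),.093),atz("top",T(709,128),.018))
E
```

```text
shaker [ 0.50698347 -0.00507756  0.086     ] ring .510,-.005
tamp [ 0.56349152 -0.38303139  0.093     ] [ 0.56398458 -0.38383758  0.018     ]
```

>>> carry_out(
  linear=[
    [0.1,-0.06,-0.5],
    [0,0,-1],
    [0,0,-1],
    [0,0,-1],
    [0,0,-1],
    [0,0,-1],
    [0,0,-0.9],
    [0,0,-0.5],
    [0,0,-0.25],
    [0,0,0],
    [0,0,0],
  ],
  rotation=[
    [0,0,0],
    [0,0,0],
    [0,0,0],
    [0,0,0],
    [0,0,0],
    [0,0,0],
    [0,0,0],
    [0,0,0],
    [0,0,0],
    [0,0,0],
    [0,0,0],
  ],
  grip=[-1,-1,-1,-1,-1,-1,-1,-1,-1,-1,-1],
)

```text
time: 12.1
ee_pos: [0.5641, -0.3828, 0.054]
tcp_rot: [179.9, 0.0, 96.5]
wrist_force: [0.2, -0.0, 0.3]
opening: 0.0857
grasp_force: 0.0
```

>>> carry_out(
  linear=[
    [0,0,0],
    [0,0,0],
    [0,0,0],
    [0,0,0],
    [0,0,0],
    [0,0,0],
    [0,0,0],
    [0,0,0],
    [0,0,0],
    [0,0,0],
  ],
  rotation=[
    [0,0,0],
    [0,0,0],
    [0,0,0],
    [0,0,0],
    [0,0,0],
    [0,0,0],
    [0,0,0],
    [0,0,0],
    [0,0,0],
    [0,0,0],
  ],
  grip=[1,1,1,1,1,1,1,1,1,1],
  grip_force=50,
)

```text
time: 13.1
ee_pos: [0.5641, -0.3828, 0.0537]
tcp_rot: [179.9, 0.0, 96.5]
wrist_force: [1.5, 0.2, 5.9]
opening: 0.0337
grasp_force: 49.5
```

>>> carry_out(
  linear=[
    [0,0,0.3],
    [0,0,0.6],
    [0,0,1],
    [0,0,1],
    [0,0,1],
    [0,0,1],
    [0,0,0.8],
    [0,0,0.4],
  ],
  rotation=[
    [0,0,0],
    [0,0,0],
    [0,0,0],
    [0,0,0],
    [0,0,0],
    [0,0,0],
    [0,0,0],
    [0,0,0],
  ],
  grip=[1,1,1,1,1,1,1,1],
)

```text
time: 13.9
ee_pos: [0.5639, -0.3829, 0.1771]
tcp_rot: [179.9, 0.1, 96.5]
wrist_force: [0.5, 0.4, -2.9]
opening: 0.0341
grasp_force: 50.2
```

>>> carry_out(
  linear=[
    [-0.08,0.4,0],
    [-0.16,0.9,0],
    [-0.16,0.9,0],
    [-0.16,0.9,0],
    [-0.16,0.9,0],
    [-0.16,0.9,0],
    [-0.16,0.9,0],
    [-0.16,0.9,0],
    [-0.16,0.9,0],
    [-0.16,0.9,0],
    [-0.08,0.4,0],
    [0,0,0],
  ],
  rotation=[
    [0,0,0],
    [0,0,0],
    [0,0,0],
    [0,0,0],
    [0,0,0],
    [0,0,0],
    [0,0,0],
    [0,0,0],
    [0,0,0],
    [0,0,0],
    [0,0,0],
    [0,0,0],
  ],
  grip=[1,1,1,1,1,1,1,1,1,1,1,1],
)

```text
time: 15.1
ee_pos: [0.5317, -0.2036, 0.1752]
tcp_rot: [180.0, 0.0, 96.6]
wrist_force: [0.4, 0.0, -4.2]
opening: 0.0344
grasp_force: 50.3
```

```bash
python3 - <<'E'
from workcell import bot
import cv2,numpy as np
s=bot.camera("scene");t=bot.camera("top")
cv2.imwrite("pics/sf4.png",s)
a=cv2.resize(s[110:230,260:400],None,fx=5,fy=5,interpolation=cv2.INTER_CUBIC)
cv2.imwrite("pics/s4.png",a);print(bot.get_obs()["ee_pos"],bot.get_obs()["tcp_rot"])
E
```

```text
[ 0.53190259 -0.20481377  0.17511358] [1.79990208e+02 2.45274217e-02 9.65325045e+01]
```

View pics/s4.png

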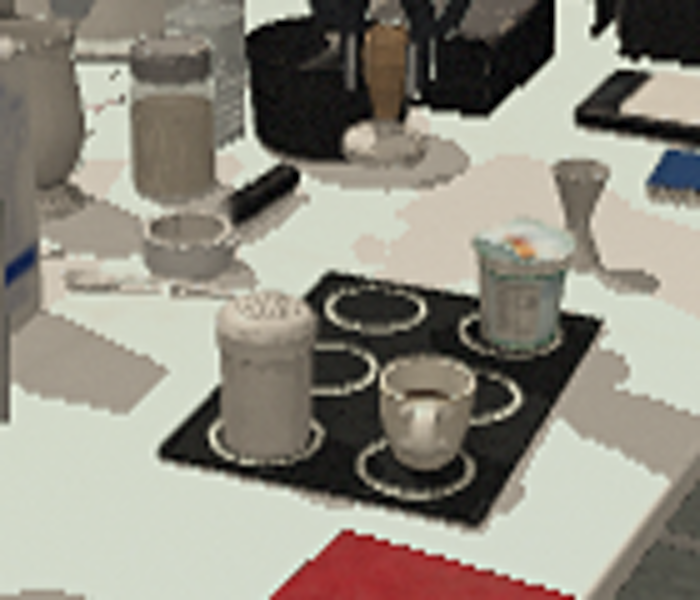

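The tamper hangs upright over the back-right ring; the shaker base (219–314) is centred on its ring (209–325).

>>> carry_out(
  linear=[
    [0,0.02,-0.5],
    [0,0,-1],
    [0,0,-1],
    [0,0,-1],
    [0,0,-0.9],
    [0,0,-0.6],
    [0,0,-0.4],
    [0,0,-0.3],
    [0,0,-0.04],
    [0,0,0],
    [0,0,0],
  ],
  rotation=[
    [0,0,0],
    [0,0,0],
    [0,0,0],
    [0,0,0],
    [0,0,0],
    [0,0,0],
    [0,0,0],
    [0,0,0],
    [0,0,0],
    [0,0,0],
    [0,0,0],
  ],
  grip=[1,1,1,1,1,1,1,1,1,1,1],
)

```text
time: 16.3
ee_pos: [0.5321, -0.2044, 0.061]
tcp_rot: [180.0, 0.0, 96.5]
wrist_force: [0.1, 1.0, -2.4]
opening: 0.0341
grasp_force: 50.3
```

>>> carry_out(
  linear=[
    [0,0,-0.04],
    [0,0,-0.02],
    [0,0,0],
  ],
  rotation=[
    [0,0,0],
    [0,0,0],
    [0,0,0],
  ],
  grip=[1,1,1],
)

```text
time: 16.6
ee_pos: [0.5322, -0.2044, 0.0598]
tcp_rot: [179.9, 0.0, 96.5]
wrist_force: [0.9, -0.7, 0.0]
opening: 0.0335
grasp_force: 50.6
```

>>> carry_out(
  linear=[
    [0,0,0],
    [0,0,0],
    [0,0,0],
    [0,0,0],
    [0,0,0.3],
    [0,0,0.8],
    [0,0,1],
    [0,0,1],
    [0,0,1],
    [0,0,1],
    [0,0,1],
  ],
  rotation=[
    [0,0,0],
    [0,0,0],
    [0,0,0],
    [0,0,0],
    [0,0,0],
    [0,0,0],
    [0,0,0],
    [0,0,0],
    [0,0,0],
    [0,0,0],
    [0,0,0],
  ],
  grip=[0.1,-0.1,-0.3,-0.4,-0.4,-0.4,-0.4,-0.4,-0.4,-0.4,-0.4],
)

```text
time: 17.7
ee_pos: [0.5317, -0.2042, 0.1824]
tcp_rot: [180.0, 0.0, 96.5]
wrist_force: [1.0, -0.1, -0.1]
opening: 0.0597
grasp_force: 0.0
```

>>> carry_out(
  linear=[
    [-0.43,-0.81,0],
    [-0.43,-0.81,0],
    [-0.43,-0.81,0],
    [-0.43,-0.81,0],
    [-0.43,-0.81,0],
    [-0.43,-0.81,0],
    [-0.43,-0.81,0],
    [-0.43,-0.81,0],
    [-0.43,-0.81,0],
    [-0.43,-0.81,0],
    [0,0,0],
    [0,0,0],
  ],
  rotation=[
    [0,0,0],
    [0,0,0],
    [0,0,0],
    [0,0,0],
    [0,0,0],
    [0,0,0],
    [0,0,0],
    [0,0,0],
    [0,0,0],
    [0,0,0],
    [0,0,0],
    [0,0,0],
  ],
  grip=[-0.4,-0.6,-0.8,-1,-1,-1,-1,-1,-1,-1,-1,-1],
)

```text
time: 18.9
ee_pos: [0.4457, -0.3663, 0.1813]
tcp_rot: [180.0, -0.0, 96.5]
wrist_force: [-0.2, -0.1, 0.3]
opening: 0.0854
grasp_force: 0.0
```

>>> carry_out(
  linear=[
    [0,0,-0.5],
    [0,0,-1],
    [0,0,-1],
    [0,0,-1],
    [0,0,-1],
    [0,0,-1],
    [0,0,-1],
    [0,0,-0.6],
    [0,0,-0.3],
    [0,0,0],
    [0,0,0],
  ],
  rotation=[
    [0,0,0],
    [0,0,0],
    [0,0,0],
    [0,0,0],
    [0,0,0],
    [0,0,0],
    [0,0,0],
    [0,0,0],
    [0,0,0],
    [0,0,0],
    [0,0,0],
  ],
  grip=[-1,-1,-1,-1,-1,-1,-1,-1,-1,-1,-1],
)

```text
time: 20.0
ee_pos: [0.4462, -0.3664, 0.0338]
tcp_rot: [180.0, 0.0, 96.5]
wrist_force: [0.4, 0.6, 0.2]
opening: 0.0856
grasp_force: 0.0
```

>>> carry_out(
  linear=[
    [0,0,0],
    [0,0,0],
    [0,0,0],
    [0,0,0],
    [0,0,0],
    [0,0,0],
    [0,0,0],
    [0,0,0],
    [0,0,0],
    [0,0,0],
  ],
  rotation=[
    [0,0,0],
    [0,0,0],
    [0,0,0],
    [0,0,0],
    [0,0,0],
    [0,0,0],
    [0,0,0],
    [0,0,0],
    [0,0,0],
    [0,0,0],
  ],
  grip=[1,1,1,1,1,1,1,1,1,1],
  grip_force=40,
)

```text
time: 21.0
ee_pos: [0.4461, -0.3665, 0.0338]
tcp_rot: [180.0, 0.0, 96.5]
wrist_force: [0.5, 0.6, 5.8]
opening: 0.042
grasp_force: 40.5
```

>>> carry_out(
  linear=[
    [0,0,0.3],
    [0,0,0.6],
    [0,0,1],
    [0,0,1],
    [0,0,1],
    [0,0,1],
    [0,0,1],
    [0,0,0.8],
    [0,0,0.4],
  ],
  rotation=[
    [0,0,0],
    [0,0,0],
    [0,0,0],
    [0,0,0],
    [0,0,0],
    [0,0,0],
    [0,0,0],
    [0,0,0],
    [0,0,0],
  ],
  grip=[1,1,1,1,1,1,1,1,1],
)

```text
time: 21.9
ee_pos: [0.446, -0.3665, 0.1773]
tcp_rot: [179.9, 0.1, 96.5]
wrist_force: [0.3, 0.4, -1.4]
opening: 0.0422
grasp_force: 40.7
```

>>> carry_out(
  linear=[
    [0.13,0.46,0],
    [0.27,0.94,0],
    [0.27,0.94,0],
    [0.27,0.94,0],
    [0.27,0.94,0],
    [0.27,0.94,0],
    [0.27,0.94,0],
    [0.27,0.94,0],
    [0.27,0.94,0],
    [0.27,0.94,0],
    [0.27,0.94,0],
    [0.27,0.94,0],
  ],
  rotation=[
    [0,0,0],
    [0,0,0],
    [0,0,0],
    [0,0,0],
    [0,0,0],
    [0,0,0],
    [0,0,0],
    [0,0,0],
    [0,0,0],
    [0,0,0],
    [0,0,0],
    [0,0,0],
  ],
  grip=[1,1,1,1,1,1,1,1,1,1,1,1],
)

```text
time: 23.1
ee_pos: [0.5074, -0.1488, 0.174]
tcp_rot: [-179.9, -0.0, 96.5]
wrist_force: [-0.3, 0.1, -1.3]
opening: 0.0425
grasp_force: 40.7
```

>>> carry_out(
  linear=[
    [0.27,0.94,0],
    [0.25,0.94,0],
    [0.12,0.42,0],
    [0,0,0],
    [0,0,0],
  ],
  rotation=[
    [0,0,0],
    [0,0,0],
    [0,0,0],
    [0,0,0],
    [0,0,0],
  ],
  grip=[1,1,1,1,1],
)

```text
time: 23.6
ee_pos: [0.5203, -0.1044, 0.1747]
tcp_rot: [-180.0, 0.0, 96.5]
wrist_force: [-0.6, -0.4, -1.4]
opening: 0.0418
grasp_force: 40.7
```

>>> carry_out(
  linear=[
    [0.03,0,-0.5],
    [0,0,-1],
    [0,0,-1],
    [0,0,-1],
    [0,0,-1],
    [0,0,-0.9],
    [0,0,-0.6],
    [0,0,-0.4],
    [0,0,-0.3],
    [0,0,-0.03],
    [0,0,0],
    [0,0,0],
  ],
  rotation=[
    [0,0,0],
    [0,0,0],
    [0,0,0],
    [0,0,0],
    [0,0,0],
    [0,0,0],
    [0,0,0],
    [0,0,0],
    [0,0,0],
    [0,0,0],
    [0,0,0],
    [0,0,0],
  ],
  grip=[1,1,1,1,1,1,1,1,1,1,1,1],
)

```text
time: 24.8
ee_pos: [0.5216, -0.1043, 0.0412]
tcp_rot: [179.9, 0.0, 96.5]
wrist_force: [0.7, 0.5, -0.9]
opening: 0.0422
grasp_force: 40.7
```

>>> carry_out(
  linear=[
    [0,0,-0.03],
    [0,0,0],
    [0,0,0],
  ],
  rotation=[
    [0,0,0],
    [0,0,0],
    [0,0,0],
  ],
  grip=[1,1,1],
)

```text
time: 25.1
ee_pos: [0.5212, -0.1043, 0.04]
tcp_rot: [180.0, 0.0, 96.5]
wrist_force: [-0.5, -0.2, -1.4]
opening: 0.0422
grasp_force: 40.7
```

>>> carry_out(
  linear=[
    [0,0,-0.04],
    [0,0,0],
    [0,0,0],
  ],
  rotation=[
    [0,0,0],
    [0,0,0],
    [0,0,0],
  ],
  grip=[1,1,1],
)

```text
time: 25.4
ee_pos: [0.5214, -0.1043, 0.0397]
tcp_rot: [180.0, 0.0, 96.5]
wrist_force: [-2.5, 0.5, 5.6]
opening: 0.042
grasp_force: 40.7
```

>>> carry_out(
  linear=[
    [0,0,0],
    [0,0,0],
    [0,0,0],
    [0,0,0],
    [0,0,0.3],
    [0,0,0.8],
    [0,0,1],
    [0,0,1],
    [0,0,1],
    [0,0,1],
    [0,0,1],
    [0,0,1],
  ],
  rotation=[
    [0,0,0],
    [0,0,0],
    [0,0,0],
    [0,0,0],
    [0,0,0],
    [0,0,0],
    [0,0,0],
    [0,0,0],
    [0,0,0],
    [0,0,0],
    [0,0,0],
    [0,0,0],
  ],
  grip=[-0.1,-0.3,-0.5,-0.6,-0.6,-0.6,-0.6,-0.6,-0.6,-0.6,-0.6,-0.6],
)

```text
time: 26.6
ee_pos: [0.5211, -0.1042, 0.1824]
tcp_rot: [180.0, 0.0, 96.5]
wrist_force: [0.1, -0.7, -0.4]
opening: 0.0684
grasp_force: 0.0
```

>>> carry_out(
  linear=[
    [-0.18,0.93,0],
    [-0.18,0.93,0],
    [-0.18,0.93,0],
    [-0.18,0.93,0],
    [-0.18,0.93,0],
    [-0.18,0.93,0],
    [-0.18,0.93,0],
    [-0.18,0.93,0],
    [-0.18,0.93,0],
    [-0.18,0.93,0],
    [-0.18,0.93,0],
    [-0.18,0.93,0],
  ],
  rotation=[
    [0,0,0],
    [0,0,0],
    [0,0,0],
    [0,0,0],
    [0,0,0],
    [0,0,0],
    [0,0,0],
    [0,0,0],
    [0,0,0],
    [0,0,0],
    [0,0,0],
    [0,0,0],
  ],
  grip=[-0.6,-0.6,-0.6,-0.6,-0.6,-0.6,-0.6,-0.6,-0.8,-0.8,-0.8,-0.8],
)

```text
time: 27.8
ee_pos: [0.4778, 0.1197, 0.1816]
tcp_rot: [180.0, -0.0, 96.5]
wrist_force: [1.3, 0.1, 0.2]
opening: 0.0768
grasp_force: 0.0
```

>>> carry_out(
  linear=[
    [-0.18,0.93,0],
    [-0.18,0.93,0],
    [-0.18,0.93,0],
    [-0.18,0.93,0],
    [-0.18,0.93,0],
    [-0.18,0.93,0],
    [-0.18,0.93,0],
    [-0.18,0.93,0],
    [-0.18,0.93,0],
    [-0.18,0.93,0],
    [-0.18,0.93,0],
    [-0.18,0.93,0],
  ],
  rotation=[
    [0,0,0],
    [0,0,0],
    [0,0,0],
    [0,0,0],
    [0,0,0],
    [0,0,0],
    [0,0,0],
    [0,0,0],
    [0,0,0],
    [0,0,0],
    [0,0,0],
    [0,0,0],
  ],
  grip=[-0.8,-0.8,-0.8,-0.8,-0.8,-0.8,-0.8,-0.8,-0.8,-0.8,-0.8,-0.8],
)

```text
time: 29.0
ee_pos: [0.4346, 0.3429, 0.1816]
tcp_rot: [180.0, -0.0, 96.5]
wrist_force: [0.5, 0.3, -0.2]
opening: 0.0767
grasp_force: 0.0
```

>>> carry_out(
  linear=[
    [-0.18,0.93,0],
    [0,0,0],
    [0,0,0],
  ],
  rotation=[
    [0,0,0],
    [0,0,0],
    [0,0,0],
  ],
  grip=[-0.8,-0.8,-0.8],
)

```text
time: 29.3
ee_pos: [0.431, 0.3609, 0.1811]
tcp_rot: [-180.0, 0.0, 96.6]
wrist_force: [0.7, 0.5, -0.4]
opening: 0.0768
grasp_force: 0.0
```

```bash
python3 - <<'E'
from workcell import bot
import cv2
t=bot.camera("top");s=bot.camera("scene")
a=cv2.resize(t[160:270,300:430],None,fx=4.4,fy=4.4,interpolation=cv2.INTER_CUBIC)
cv2.imwrite("pics/t5.png",a); cv2.imwrite("pics/s5f.png",s); print(bot.get_obs()["ee_pos"])
E
```

```text
[0.43128352 0.36032308 0.18121309]
```

View pics/t5.png

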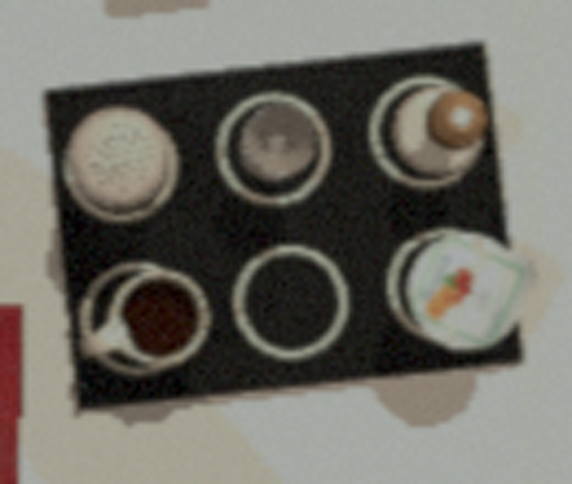

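Shaker, steel jigger (278,140) and tamper (knob (459,117), base ~(435,131)) are on their rings, and the cup and pot are unmoved. I'll quantify this.

```bash
python3 - <<'E'
from h import *
T=lambda *p:full(p,4.4,(300,160))
print("knob",atz("top",T(459,117),.093),"base",atz("top",T(435,131),.024),"want .532 -.204")
print("steel",atz("top",T(277,140),.081),"want .521 -.1045")
print("shaker",atz("top",T(121,159),.088),"want .510 -.005")
E
python3 - <<'E'
import cv2
s=cv2.imread("pics/s5f.png")
cv2.imwrite("pics/s5.png",cv2.resize(s[120:215,290:400],None,fx=6,fy=6,interpolation=cv2.INTER_CUBIC))
E
```

```text
knob [ 0.53385541 -0.20997667  0.093     ] base [ 0.53193141 -0.20657388  0.024     ] want .532 -.204
steel [ 0.52028507 -0.10067639  0.081     ] want .521 -.1045
shaker [ 0.50743335 -0.00507229  0.088     ] want .510 -.005
```

View pics/s5.png

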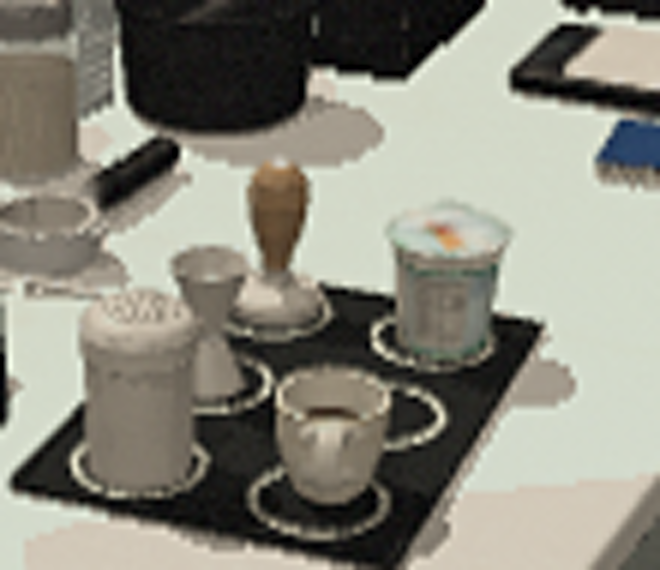

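All stand upright within about 3 mm of their rings. Now the red jigger.

>>> carry_out(
  linear=[
    [-0.06,0.1,-0.5],
    [0,0,-1],
    [0,0,-1],
    [0,0,-1],
    [0,0,-1],
    [0,0,-1],
    [0,0,-1],
    [0,0,-0.6],
    [0,0,-0.3],
    [0,0,0],
    [0,0,0],
  ],
  rotation=[
    [0,0,0],
    [0,0,0],
    [0,0,0],
    [0,0,0],
    [0,0,0],
    [0,0,0],
    [0,0,0],
    [0,0,0],
    [0,0,0],
    [0,0,0],
    [0,0,0],
  ],
  grip=[-0.8,-0.8,-0.8,-0.8,-0.8,-0.8,-0.8,-0.8,-0.8,-0.8,-0.8],
)

```text
time: 30.5
ee_pos: [0.4303, 0.3629, 0.0338]
tcp_rot: [180.0, -0.0, 96.5]
wrist_force: [-0.2, 0.4, 0.2]
opening: 0.0767
grasp_force: 0.0
```

>>> carry_out(
  linear=[
    [0,0,0],
    [0,0,0],
    [0,0,0],
    [0,0,0],
    [0,0,0],
    [0,0,0],
    [0,0,0],
    [0,0,0],
    [0,0,0],
    [0,0,0],
  ],
  rotation=[
    [0,0,0],
    [0,0,0],
    [0,0,0],
    [0,0,0],
    [0,0,0],
    [0,0,0],
    [0,0,0],
    [0,0,0],
    [0,0,0],
    [0,0,0],
  ],
  grip=[1,1,1,1,1,1,1,1,1,1],
)

```text
time: 31.5
ee_pos: [0.4304, 0.3631, 0.0339]
tcp_rot: [179.9, -0.0, 96.5]
wrist_force: [0.5, 0.0, 5.7]
opening: 0.0422
grasp_force: 40.4
```

>>> carry_out(
  linear=[
    [0,0,0.3],
    [0,0,0.6],
    [0,0,1],
    [0,0,1],
    [0,0,1],
    [0,0,1],
    [0,0,1],
    [0,0,0.8],
    [0,0,0.6],
    [0,0,0],
  ],
  rotation=[
    [0,0,0],
    [0,0,0],
    [0,0,0],
    [0,0,0],
    [0,0,0],
    [0,0,0],
    [0,0,0],
    [0,0,0],
    [0,0,0],
    [0,0,0],
  ],
  grip=[1,1,1,1,1,1,1,1,1,1],
)

```text
time: 32.5
ee_pos: [0.4304, 0.3631, 0.1811]
tcp_rot: [179.9, -0.1, 96.5]
wrist_force: [0.2, -0.2, -0.3]
opening: 0.042
grasp_force: 40.7
```

>>> carry_out(
  linear=[
    [-0.02,-0.92,0],
    [-0.02,-0.92,0],
    [-0.02,-0.92,0],
    [-0.02,-0.92,0],
    [-0.02,-0.92,0],
    [-0.02,-0.92,0],
    [-0.02,-0.92,0],
    [-0.02,-0.92,0],
    [-0.02,-0.92,0],
    [-0.02,-0.92,0],
    [-0.02,-0.92,0],
    [-0.02,-0.92,0],
  ],
  rotation=[
    [0,0,0],
    [0,0,0],
    [0,0,0],
    [0,0,0],
    [0,0,0],
    [0,0,0],
    [0,0,0],
    [0,0,0],
    [0,0,0],
    [0,0,0],
    [0,0,0],
    [0,0,0],
  ],
  grip=[1,1,1,1,1,1,1,1,1,1,1,1],
)

```text
time: 33.7
ee_pos: [0.4249, 0.1403, 0.1791]
tcp_rot: [180.0, -0.0, 96.5]
wrist_force: [-0.1, -0.0, -0.7]
opening: 0.0422
grasp_force: 40.7
```

>>> carry_out(
  linear=[
    [-0.02,-0.92,0],
    [-0.02,-0.92,0],
    [-0.02,-0.92,0],
    [-0.02,-0.92,0],
    [-0.02,-0.92,0],
    [-0.02,-0.92,0],
    [-0.02,-0.92,0],
    [-0.02,-0.92,0],
    [-0.02,-0.92,0],
    [0,-0.92,0],
    [0,-0.92,0],
    [0,-0.92,0],
  ],
  rotation=[
    [0,0,0],
    [0,0,0],
    [0,0,0],
    [0,0,0],
    [0,0,0],
    [0,0,0],
    [0,0,0],
    [0,0,0],
    [0,0,0],
    [0,0,0],
    [0,0,0],
    [0,0,0],
  ],
  grip=[1,1,1,1,1,1,1,1,1,1,1,1],
)

```text
time: 34.9
ee_pos: [0.4209, -0.0803, 0.1791]
tcp_rot: [180.0, 0.0, 96.5]
wrist_force: [-0.2, -0.1, -1.7]
opening: 0.0424
grasp_force: 40.7
```

>>> carry_out(
  linear=[
    [0,-0.92,0],
    [0,-0.6,0],
    [0,-0.3,0],
    [0,0,0],
    [0,0,0],
    [0,0,0],
  ],
  rotation=[
    [0,0,0],
    [0,0,0],
    [0,0,0],
    [0,0,0],
    [0,0,0],
    [0,0,0],
  ],
  grip=[1,1,1,1,1,1],
)

```text
time: 35.5
ee_pos: [0.4216, -0.1148, 0.1791]
tcp_rot: [-180.0, -0.0, 96.6]
wrist_force: [-0.4, -0.7, -1.5]
opening: 0.0422
grasp_force: 40.7
```

>>> carry_out(
  linear=[
    [0,-0.04,-0.5],
    [0,0,-1],
    [0,0,-1],
    [0,0,-1],
    [0,0,-1],
    [0,0,-0.9],
    [0,0,-0.6],
    [0,0,-0.5],
    [0,0,-0.3],
    [0,0,-0.14],
    [0,0,0],
    [0,0,0],
  ],
  rotation=[
    [0,0,0],
    [0,0,0],
    [0,0,0],
    [0,0,0],
    [0,0,0],
    [0,0,0],
    [0,0,0],
    [0,0,0],
    [0,0,0],
    [0,0,0],
    [0,0,0],
    [0,0,0],
  ],
  grip=[1,1,1,1,1,1,1,1,1,1,1,1],
)

```text
time: 36.7
ee_pos: [0.4219, -0.1162, 0.0408]
tcp_rot: [180.0, 0.0, 96.5]
wrist_force: [1.4, -0.7, -1.8]
opening: 0.0418
grasp_force: 40.7
```

>>> carry_out(
  linear=[
    [0,0,-0.02],
    [0,0,0],
    [0,0,0],
  ],
  rotation=[
    [0,0,0],
    [0,0,0],
    [0,0,0],
  ],
  grip=[1,1,1],
)

```text
time: 37.0
ee_pos: [0.4217, -0.1161, 0.04]
tcp_rot: [180.0, 0.0, 96.5]
wrist_force: [0.4, -0.9, -0.8]
opening: 0.042
grasp_force: 40.7
```

Release, lift, then retreat toward the robot to clear the view.

>>> carry_out(
  linear=[
    [0,0,-0.03],
    [0,0,0],
    [0,0,0],
    [0,0,0],
    [0,0,0],
    [0,0,0.3],
    [0,0,0.8],
    [0,0,1],
    [0,0,1],
    [0,0,1],
    [0,0,1],
    [0,0,1],
  ],
  rotation=[
    [0,0,0],
    [0,0,0],
    [0,0,0],
    [0,0,0],
    [0,0,0],
    [0,0,0],
    [0,0,0],
    [0,0,0],
    [0,0,0],
    [0,0,0],
    [0,0,0],
    [0,0,0],
  ],
  grip=[1,1,-0.1,-0.3,-0.5,-0.5,-0.5,-0.5,-0.5,-0.5,-0.5,-0.5],
)

```text
time: 38.2
ee_pos: [0.4215, -0.116, 0.1626]
tcp_rot: [180.0, 0.0, 96.5]
wrist_force: [0.7, -0.3, -0.3]
opening: 0.0641
grasp_force: 0.0
```

>>> carry_out(
  linear=[
    [0,0,1],
    [0,-1,0.5],
    [0,-1,0],
    [0,-1,0],
    [0,-1,0],
    [0,-1,0],
    [0,-1,0],
    [0,-1,0],
    [0,-1,0],
    [0,-1,0],
    [0,-1,0],
    [0,-1,0],
  ],
  rotation=[
    [0,0,0],
    [0,0,0],
    [0,0,0],
    [0,0,0],
    [0,0,0],
    [0,0,0],
    [0,0,0],
    [0,0,0],
    [0,0,0],
    [0,0,0],
    [0,0,0],
    [0,0,0],
  ],
  grip=[-0.5,-0.5,-0.5,-0.5,-0.5,-0.5,-0.5,-0.5,-0.5,-0.5,-0.5,-0.5],
)

```text
time: 39.4
ee_pos: [0.4215, -0.337, 0.1916]
tcp_rot: [180.0, 0.0, 96.5]
wrist_force: [-0.2, 1.3, 0.3]
opening: 0.064
grasp_force: 0.0
```

>>> carry_out(
  linear=[
    [0,-1,0],
    [0,-1,0],
    [0,-1,0],
    [0,-1,0],
    [0,0,0],
    [0,0,0],
  ],
  rotation=[
    [0,0,0],
    [0,0,0],
    [0,0,0],
    [0,0,0],
    [0,0,0],
    [0,0,0],
  ],
  grip=[-0.5,-0.5,-0.5,-0.5,-0.5,-0.5],
)

```text
time: 40.0
ee_pos: [0.4214, -0.4162, 0.1911]
tcp_rot: [-180.0, -0.0, 96.5]
wrist_force: [-0.4, 0.9, -0.4]
opening: 0.0644
grasp_force: 0.0
```

```bash
python3 - <<'E'
from workcell import bot
import cv2,numpy as np
t=bot.camera("top");s=bot.camera("scene")
a=cv2.resize(t[160:260,305:425],None,fx=4.4,fy=4.4,interpolation=cv2.INTER_CUBIC)
cv2.imwrite("pics/t6.png",t)
b=cv2.resize(s[130:215,285:385],None,fx=2.6,fy=2.6,interpolation=cv2.INTER_CUBIC)
o=np.zeros((440,800,3),np.uint8);o[:,:528]=a;o[:221,530:790]=b
c=cv2.resize(t[180:280,150:310],(256,160));o[270:430,532:788]=c
cv2.imwrite("pics/f6.png",o)
E
```

```text
(no output)
```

View pics/f6.png

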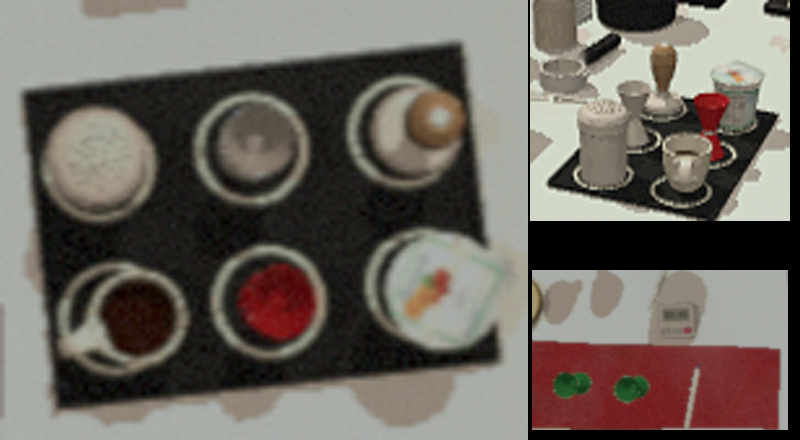

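All four stand upright on their rings: the red top is at (278,301), as parallax predicts. The cup, pot, timer and greens have not moved.

```bash
python3 -c "
from workcell import bot
print(bot.job_done())"
```

```text
the job is handed in; nothing more can be done
None
```

I placed the cocoa shaker, tamper, steel jigger and red jigger upright on their rings, each within about 4 mm of centre by camera, left the cup, cream pot and timer in place, and handed in the job at about 40 s; the hand-in returned no verdict.

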